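# Load a heel into the bench screw press and press its lift

## Robot

A 6-joint arm with a two-finger parallel gripper is mounted at the origin on the work surface. World frame = base frame: x ahead of the robot, y to its left, z up, the work surface at z = 0. Lengths are in mm, angles in degrees, forces in N, time in s.
With the tool pointing down it reaches from about 400 to 925 mm from the base axis. Payload 12.5 kg.
Tool frame: the origin (TCP) lies at the very end of the fingers, on their centre line; the grasp point (between the pads) lies 19 mm behind it (bot.pinch_z is the distance from the TCP to the grasp point, in mm); z points along the fingers, y is the line along which they close (so a half turn about z gives the same grasp; the last joint's range is limited). The gripper opens to 95 mm and grips with 3 to 60 N. Pads are 20 mm wide; open, the fingers measure 119 mm over their backs; the gripper's body (75 mm by 180 mm) begins 59 mm behind the grasp point.
Start: joints at [-80.821, 28.126, 89.318, -0, 62.55, -6.05], TCP at [164.198, -603.064, 214.661] pointing down, gripper open.
Joint ranges: [-177.58, 177.58], [-47.91, 125.51], [2.72, 160], [-65.01, 245.01], [3.68, 167.84], [-153.87, 153.87]. Speed limits (degrees/s): [127.2, 127.2, 159.86, 180, 180, 180].

## Interface

Orientations are given as [roll, pitch, yaw] about the fixed x, y, z axes, in that order (R = Rz(yaw) Ry(pitch) Rx(roll)).
In Python, from workcell import bot, get_image, order gives the robot as it stands. The module is installed in compiled form; this text tells all that it offers.
- The arm moves only by the tool move_arm, never from a script. Its argument "steps" is a list of rows, each an object of numbers: "rx", "ry", "rz": the turn, a rotation vector about the world's x, y, z scaled (see below); "x", "y", "z": the shift along the world's x, y, z scaled (see below); "hand": the closure, from 0 (fully open) to 1 (shut). In form: [{"rx": .., "ry": .., "rz": .., "x": .., "y": .., "z": .., "hand": ..}, ...]. A call has 1 to 20 rows; each row shifts and turns the commanded pose from where the row before left it; what a row does not reach is not made up. The controller multiplies each number of a shift by 60 mm and each number of a turn by 10 degrees. A row lasts 1/8 s, in which the tool goes at most 62.5 mm and 10.7 degrees, less where a joint would pass 70% of its speed; a pose out of reach is approached as far as the arm can. A call with a number of a shift or a turn outside -1 to 1 is refused whole. A call with a gripper value outside its range is refused whole. The fingers move at their own pace and stop on an object; "force" is the grip in N (left out, the last holds). Time passes only in rows, so rows that do not move let the fingers close. It gives the time, the measured TCP pose, the force, the opening and the grip force at its end, in the units of the state.
- bot.get_state(): the state, without advancing time (a new reading comes with each control period).
- get_image(name): name is "side" or "top"; returns a dict with "pixels" (400x640x3 uint8, red, green, blue), "fx", "fy", "cx", "cy" (pixels), "dist_coeffs" ([k1, k2, p1, p2, k3] as OpenCV has them; the pictures are not rectified), "extrinsics" (4x4, takes a point from camera to world coordinates). Camera axes: x right, y up, looking along -z (the intrinsics and any distortion apply to the point x, -y, -z); pixel columns grow to the right and rows downward; lengths in mm; the calibration is good to about 2 mm. A picture is of the moment at which its call begins. There is no depth.
- order.close_job(): hands the job in; it is judged then, once.
The state is a dict: "time": time; "joints": joint angles; "qd": joint speeds; "tau": joint torques, N m; "tcp_pos": TCP position; "tool_rot": TCP orientation; "force": force on the tool from outside, world axes, zero at the start; "ft_torque": the same for the moment, N m; "opening": opening from 0.0 (shut) to 1.0 (fully open); "grasp_force": force on a finger pad.
Only numpy, scipy, OpenCV 4.12 (cv2) and the standard library are available. Lean on these libraries where they do the work, as an engineer would, in place of code of your own. Each camera call takes 0.05 s, during which the arm holds its last target. There are 200 camera calls.

## Task

Press the lift onto the broad, low heel: stand the heel, rubber lift up, squarely on the rubber pad of the steel tray waiting on the ramp, push the tray up the ramp and in under the raised platen until it rests against the back stop, then wind the handwheel clockwise by its knob, about two full turns, until the screw comes to its stop and the platen bears on the heel. Leave the slim heel, the bottle, the hammer and the cutting die where they are.

Things in the scene. Friction and masses are not known exactly. Their poses are not given: they have to be found in the camera images.
- press: (All sizes in mm.) Blue bench screw press, fixed, 240 wide, 320 high, its ramp on the robot's right. Origin on the bench under the screw axis; x from ramp into press (the way to push), z up. Level bed 24 above the bench, x -70 to 85. Columns of 22 diameter at x 0, y +-84; crosshead, 60 deep in x, 215 wide, at z 165 to 205. Guide strips 8 high along ramp and bed, inner faces at y +-62.
- ramp_top (a point): Middle of the bed's front edge (press x -70, z 24), where the 10 degree sheet-steel ramp coming up from the bench (foot at press x -206) meets the level bed. The tray tips level as it passes here.
- stop_face (a point): Middle of the back stop's front face where it meets the bed (press x 53.5, z 24). The stop is a steel bar across the bed, 110 wide, 20 high. The tray's front rests against this face when home.
- tray: Loose steel tray, 0.4 to 0.6 kg, 105 long (x), 120 wide (y), floor 4 thick, front and side rims 12 high. Origin at the centre of the underside, z square to the floor, x up the ramp. A fixed rubber pad, 76 by 76, lies in the middle, its top 7 above the underside. It starts sloping on the ramp, held by friction; home, it lies flat on the bed, its origin at press x 1, z 24.
- tray_back (a point): Middle of the rear face of the tray's upright back flange, 18 above the underside, 52.5 behind the tray's origin (-x). The flange is 4 thick, 110 wide, its top 32 above the underside: the place to push.
- platen: Platen of the press with a sprung steel pressure plate, 140 (x) by 120 (y), under it, sliding down on the columns. Origin at the centre of the plate's underside, axes as the press. Raised, the underside is 100 to 104 above the bench; it overhangs the home tray's back flange by 18, so finish the push with the tool slanting in under it. The heel's top, at 76, is met at crank 12.6; the springs then give.
- crank (a joint): Turn of the handwheel about the upright screw axis, rad: 0 fully raised, growing clockwise seen from above, ending on a stop at 13.5. Wheel, screw and platen sink together 14 per turn (2.23 per rad). It stays where left. Turning takes about 3 N at the knob, up to about 7 N over the last radian, when the pressure plate bears on the heel.
- heel: Loose broad, low heel, 0.10 to 0.17 kg: a D-shaped block of stacked brown layers with a black 7 thick rubber lift on top, 58 long (x), 56 wide (y), 45 high; flat parallel sides at y +-28 near the straight end (x -29 to 0), round end to +x. Origin at the centre of the underside, z up.
- crank_handle (a point): Middle of the upright black knob on the handwheel's rim, 55 from the screw axis; the knob is about 23 in diameter, turns freely on its own pin, reaches 25 above this point; the wheel's rim (15 thick) has its top 26 below this point. It goes round the axis and sinks with the wheel.
- crank_axis (a point): Point on the screw axis at the height of the middle of the knob; sinks with the wheel. The hub top is 16 below it.
- slim_heel: Bystander: loose slim, tall round wooden heel, 42 at its widest, 70 high. Origin under its centre.
- bottle: Bystander: loose amber bottle with red cap, 54 diameter, 130 high. Origin under its centre.
- hammer: Bystander: loose hammer lying on the bench, 240 long along its x. Origin at its middle, underneath.
- die: Bystander: loose D-shaped cutting die of steel strip, open, 75 by 65, 32 high. Origin at the centre, underneath.
Mind the look-alikes: they are no part of the job. What is shaped like the tray but yellow is not meant.

How it is judged (in metres and radians):
On the way, in this order (a step that is already met when the one before it is completed fails the run):
1. the heel stands squarely on the tray's pad, let go, the tray still on the ramp (x of heel in the frame of tray between -0.011 and 0.011 m and y of heel in the frame of tray between -0.011 and 0.011 m and z of heel in the frame of tray between 0.004 and 0.01 m and angle between the z axis of heel and the z axis of tray, either way round below 0.06 rad and angle between the x axis of heel and the x axis of tray, either way round below 0.26 rad and x of tray in the frame of press below -0.06 m and contact force between the fingers and heel below 0.3 N), for 0.2 s.
2. the tray, with the heel on it, lies flat on the bed against the back stop, the platen still raised (x of tray in the frame of press above -0.003 m and angle between tray's own z axis and vertical below 0.03 rad and z of heel in the frame of tray below 0.01 m and value of joint crank below 3 rad), for 0.2 s.
3. the handwheel has been wound through its first full turn or so, the tray still home (value of joint crank above 7.5 rad and x of tray in the frame of press above -0.003 m).
At the end, for the whole second after the job is handed in: Tray flat on the bed, front within 4 mm of the back stop; heel upright on its pad, within 11 mm of the middle each way and square within 15 degrees; handwheel within 0.5 rad of its end stop, platen pressing the heel with over 5 N; all at rest and let go (value of joint crank above 13 rad and contact force between platen and heel above 5 N and x of tray in the frame of press above -0.003 m and angle between tray's own z axis and vertical below 0.03 rad and x of heel in the frame of tray between -0.011 and 0.011 m and y of heel in the frame of tray between -0.011 and 0.011 m and angle between the z axis of heel and the z axis of tray, either way round below 0.06 rad and angle between the x axis of heel and the x axis of tray, either way round below 0.26 rad and linear speed of heel below 0.01 m/s); the robot touches nothing.
It fails at once if a bystander (slim heel, bottle, hammer, die) is shifted by more than 30 mm (distance of any of slim_heel, bottle, hammer, die from where it was at the start of the episode above 0.03 m).
It also fails if it takes over 72 s, if anything falls off the work surface, if the arm or the gripper's body presses on something with over 40 N, if the wrist force passes 120 N, or if a joint passes its speed limit or range.

## Working session

There is one attempt and no reset: what is moved stays moved. The work goes in short steps, Python scripts to look and compute and a tool call to move; the robot and the scene stay as the last step left them, time stands still between calls to the robot, and variables do not carry over. Pictures are saved under pics/ and viewed, at most 10 in all, crops included, and the job is handed in when it is done.

Besides the shell and the picture viewer there is one more tool, called in YAML: its name, and indented under it one key for each argument. move_arm: Moves the arm, as the interface text tells. Shifts and turns lie within -1 to 1; 1 stands for 60 mm of shift or 10 degrees of turn. Its arguments: {"type":"object","properties":{"steps":{"type":"array"},"force":{"type":"number"}},"required":["steps"]}

```bash
mkdir -p pics; cat > h.py <<'E'
import numpy as np, cv2
from workcell import bot, get_image, order
def K(im): return np.array([[im['fx'],0,im['cx']],[0,im['fy'],im['cy']],[0,0,1.]]), np.array(im['dist_coeffs'],float)
def ray(im,u,v):
    k,d=K(im); p=cv2.undistortPoints(np.array([[[u,v]]],float),k,d)[0,0]
    E=np.array(im['extrinsics']); r=E[:3,:3]@np.array([p[0],-p[1],-1.]); return E[:3,3],r
def atz(im,u,v,z):
    o,r=ray(im,u,v); return o+r*(z-o[2])/r[2]
def proj(im,P):
    k,d=K(im); E=np.array(im['extrinsics']); c=(np.atleast_2d(P)-E[:3,3])@E[:3,:3]
    c=c*np.array([1,-1,-1]); return cv2.projectPoints(c.reshape(-1,1,3),np.zeros(3),np.zeros(3),k,d)[0].reshape(-1,2)
def save(im,n): cv2.imwrite(n,im['pixels'][:,:,::-1])
E
python3 - <<'E'
from h import *
import pickle
for n in('top','side'):
    im=get_image(n); pickle.dump(im,open(n+'0.pkl','wb')); cv2.imwrite(f'pics/{n}0.png',cv2.resize(im['pixels'][:,:,::-1],(800,500),interpolation=cv2.INTER_CUBIC)); print(n,im['fx'],im['cx'],im['cy'],im['dist_coeffs'],np.round(im['extrinsics'],3).tolist())
print(bot.get_state())
E
```

```text
top 505.0181258018126 318.48205011590136 200.26565791988207 [-0.16162129  0.          0.          0.          0.        ] [[0.007, 0.994, -0.109, 468.659], [-1.0, 0.01, 0.026, -13.758], [0.027, 0.109, 0.994, 1547.728], [0.0, 0.0, 0.0, 1.0]]
side 474.09597715624994 319.34008675316556 199.78796869554677 [0.03140284 0.         0.         0.         0.        ] [[0.835, -0.321, 0.447, 1273.459], [0.55, 0.455, -0.701, -1074.811], [0.022, 0.831, 0.556, 1023.904], [0.0, 0.0, 0.0, 1.0]]
{'time': 0.1, 'joints': array([-8.08198331e+01,  2.81591304e+01,  8.93447394e+01, -6.26941146e-04,
        6.25500108e+01, -6.05114215e+00]), 'qd': array([ 0.03225653, -0.12140728, -0.15554515, -0.01530533, -0.00604838,
        0.05788472]), 'tau': array([ 6.53418356e-04, -6.13623834e+01, -2.58604681e+01,  6.93458109e-02,
        4.70129389e-02, -6.91719833e-05]), 'tcp_pos': array([ 164.17724558, -602.84157133,  214.14852449]), 'tool_rot': array([-1.79946361e+02, -5.12690140e-03,  1.52315959e+01]), 'force': array([ 0.20435574, -0.03173855, -0.04317146]), 'ft_torque': array([0.0390486 , 0.01441964, 0.00619252]), 'grasp_force': 0.0, 'opening': 0.9978108880607277}
```

View pics/top0.png

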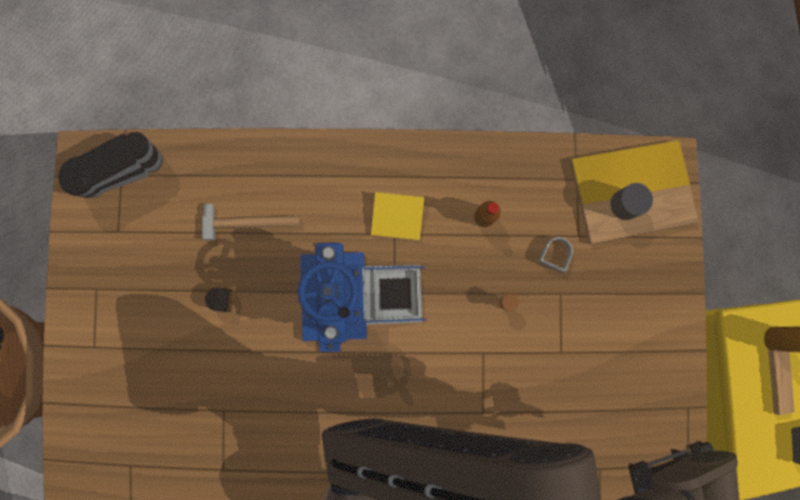

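View pics/side0.png

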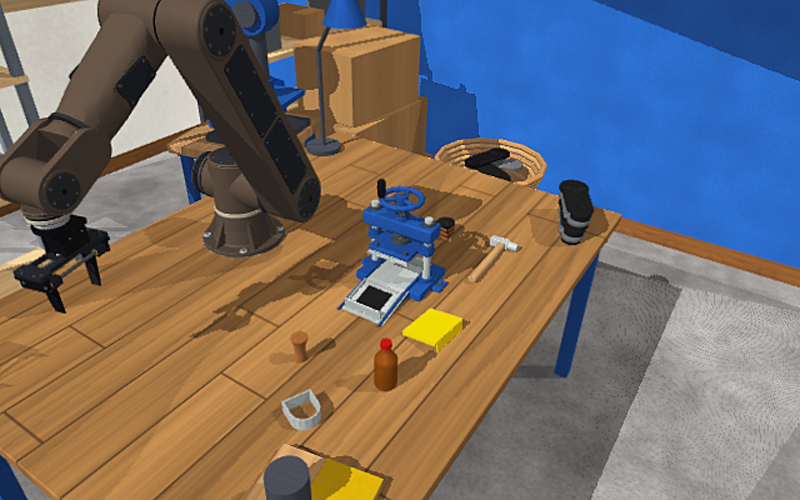

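The top view shows the press at (330,295), the tray at (395,293) and the broad heel at (218,300). The slim heel is at (510,302), the bottle at (488,213), the die at (557,253) and the hammer at (250,220), all in the 800 px view. Next, enlarged crops.

```bash
python3 - <<'E'
from h import *
import pickle
t=pickle.load(open('top0.pkl','rb'))['pixels'];s=pickle.load(open('side0.pkl','rb'))['pixels']
cv2.imwrite('pics/tc.png',cv2.resize(t[185:290,155:355,::-1],None,fx=4,fy=4,interpolation=cv2.INTER_CUBIC))
cv2.imwrite('pics/sc.png',cv2.resize(s[140:265,260:420,::-1],None,fx=4.8,fy=4.8,interpolation=cv2.INTER_CUBIC))
E
```

```text
(no output)
```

View pics/tc.png

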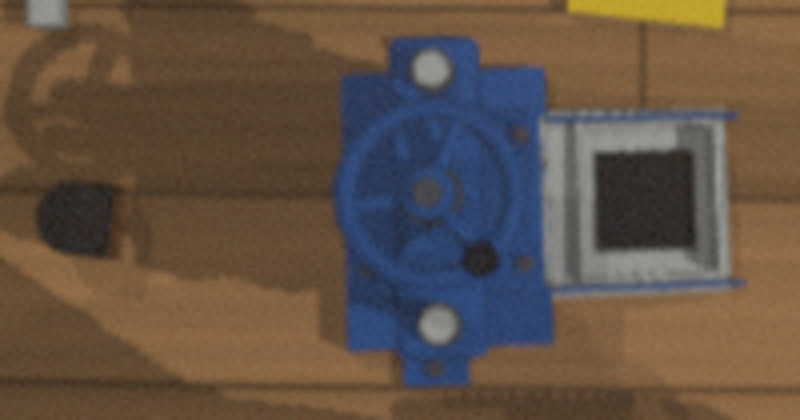

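View pics/sc.png

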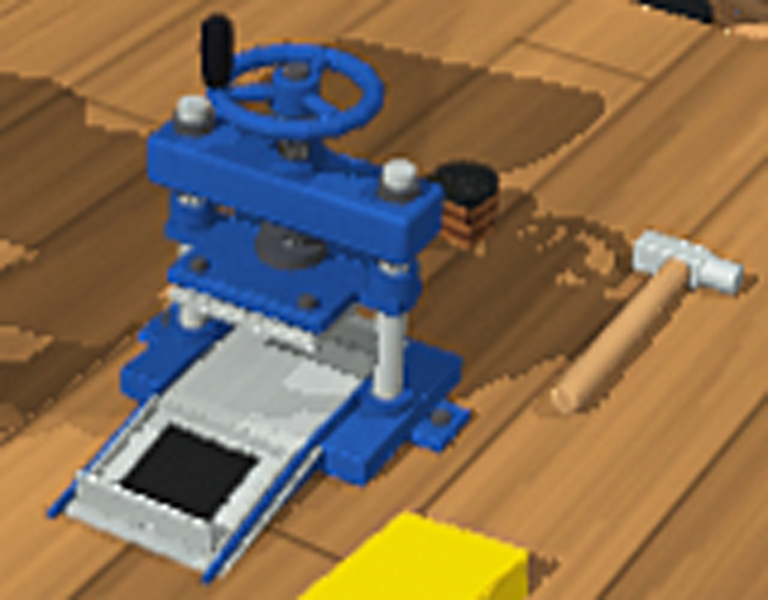

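```bash
cat > m.py <<'E'
from h import *
import pickle
from scipy.optimize import least_squares
T=pickle.load(open('top0.pkl','rb'));S=pickle.load(open('side0.pkl','rb'))
tp=lambda X,Y:(155+X/4-.4,185+Y/4-.4)
sp=lambda X,Y:(260+X/4.8-.4,140+Y/4.8-.4)
def tri(a,b):
    o1,r1=ray(T,*a);o2,r2=ray(S,*b)
    k=np.linalg.lstsq(np.c_[r1,-r2],o2-o1,rcond=None)[0];p,q=o1+k[0]*r1,o2+k[1]*r2
    return (p+q)/2,np.linalg.norm(p-q)
n=lambda a:np.round(a,1)
A=tri(tp(431,66),sp(399,165));B=tri(tp(437,322),sp(193,100));print('cols',n(A[0]),A[1],n(B[0]),B[1])
C=tri(tp(428,192),sp(295,70));print('hub top',n(C[0]),C[1])
Kn=tri(tp(481,257),sp(217,20));print('knob top',n(Kn[0]),Kn[1])
f1=tri(tp(735,116),sp(209,578));f2=tri(tp(742,284),sp(54,513));print('strip ends',n(f1[0]),f1[1],n(f2[0]),f2[1])
pt=[(596,152),(694,152),(596,250),(694,250)];ps=[(260,458),(213,522),(169,424),(122,483)]
P=[tri(tp(*a),sp(*b)) for a,b in zip(pt,ps)]
for p in P: print('pad',n(p[0]),round(p[1],1))
print('pad c',n(np.mean([p[0] for p in P],0)))
for a in [(38,217),(107,184),(103,256),(72,181),(72,257)]: print('heel',n(atz(T,*tp(*a),45)))
print('heel side',n(tri(tp(72,219),sp(467,182))[0]))
E
python3 m.py
```

```text
cols [610.8 100.  227.3] 2.5589297414266667 [443.2  93.  227.2] 1.5979706727162781
hub top [526.1  96.4 276. ] 3.0828554986070618
knob top [485.3  60.2 317.3] 3.506383366015802
strip ends [ 600.  -113.8    2. ] 6.133467962998482 [ 471.3 -119.5    2.2] 6.2837728094044705
pad [569.9  -7.4  23.1] 5.8
pad [574.4 -79.5  15.4] 14.1
pad [494.2  -9.4  21.9] 1.5
pad [498.8 -80.6  16. ] 11.2
pad c [534.3 -44.2  19.1]
heel [512.6 408.5  45. ]
heel [538.1 356.6  45. ]
heel [484.3 358.   45. ]
heel [539.9 383.4  45. ]
heel [483.1 381.6  45. ]
heel side [514.2 385.8  39. ]
```

```bash
cat >> m.py <<'E'
print('---')
c=np.mean([atz(T,*tp(*a),18.5) for a in pt],0);print('pad c top',n(c),[n(atz(T,*tp(*a),18.5)) for a in pt])
print('face 38',n(atz(T,*tp(107,218),38)),'face 0',n(atz(T,*tp(124,220),0)))
print('side heel: L R',n(atz(S,*sp(436,178),45)),n(atz(S,*sp(499,188),45)),'far',n(atz(S,*sp(468,162),45)))
E
python3 m.py | sed -n '/---/,$p'
```

```text
---
pad c top [531.1 -46.6  18.5] [array([567.8,  -9.1,  18.5]), array([568.5, -83.5,  18.5]), array([493.7,  -9.8,  18.5]), array([494.3, -83.9,  18.5])]
face 38 [512.9 357.5  38. ] face 0 [512.6 353.5   0. ]
side heel: L R [496.6 369.8  45. ] [547.5 386.3  45. ] far [505.4 408.3  45. ]
```

move_arm:
  steps:
    - {"x":0.7,"y":0.7,"z":1,"rz":0.8}
    - {"x":0.7,"y":0.7,"z":1,"rz":0.8}
    - {"x":0.7,"y":0.9,"z":0.8,"rz":0.8}
    - {"x":0.7,"y":0.9,"rz":0.8}
    - {"x":0.7,"y":0.9,"rz":0.8}
    - {"x":0.7,"y":0.9,"rz":0.8}
    - {"x":0.7,"y":0.9,"rz":0.8}
    - {"x":0.7,"y":0.9,"rz":0.8}
    - {"x":0.6,"y":0.9,"rz":0.8}
    - {"y":0.9,"rz":0.2}
    - {"y":0.9}
    - {"y":0.9}
    - {"y":0.9}
    - {"y":0.9}
    - {"y":0.9}
    - {"y":0.9}
    - {"y":0.9}

```text
$.steps[0]: bad value
```

move_arm:
  steps:
    - {"rx":0,"ry":0,"rz":0.8,"x":0.7,"y":0.7,"z":1,"hand":0}
    - {"rx":0,"ry":0,"rz":0.8,"x":0.7,"y":0.7,"z":1,"hand":0}
    - {"rx":0,"ry":0,"rz":0.8,"x":0.7,"y":0.9,"z":0.8,"hand":0}
    - {"rx":0,"ry":0,"rz":0.8,"x":0.7,"y":0.9,"z":0,"hand":0}
    - {"rx":0,"ry":0,"rz":0.8,"x":0.7,"y":0.9,"z":0,"hand":0}
    - {"rx":0,"ry":0,"rz":0.8,"x":0.7,"y":0.9,"z":0,"hand":0}
    - {"rx":0,"ry":0,"rz":0.8,"x":0.7,"y":0.9,"z":0,"hand":0}
    - {"rx":0,"ry":0,"rz":0.8,"x":0.7,"y":0.9,"z":0,"hand":0}
    - {"rx":0,"ry":0,"rz":0.8,"x":0.6,"y":0.9,"z":0,"hand":0}
    - {"rx":0,"ry":0,"rz":0.2,"x":0,"y":0.9,"z":0,"hand":0}
    - {"rx":0,"ry":0,"rz":0,"x":0,"y":0.9,"z":0,"hand":0}
    - {"rx":0,"ry":0,"rz":0,"x":0,"y":0.9,"z":0,"hand":0}
    - {"rx":0,"ry":0,"rz":0,"x":0,"y":0.9,"z":0,"hand":0}
    - {"rx":0,"ry":0,"rz":0,"x":0,"y":0.9,"z":0,"hand":0}
    - {"rx":0,"ry":0,"rz":0,"x":0,"y":0.9,"z":0,"hand":0}
    - {"rx":0,"ry":0,"rz":0,"x":0,"y":0.9,"z":0,"hand":0}
    - {"rx":0,"ry":0,"rz":0,"x":0,"y":0.9,"z":0,"hand":0}

```text
time: 2.22
tcp_pos: [483.9, 232.0, 339.2]
tool_rot: [-180.0, 0.0, 89.2]
force: [-0.0, -0.6, 0.6]
opening: 0.996
grasp_force: 0.0
```

move_arm:
  steps:
    - {"rx":0,"ry":0,"rz":0,"x":0.16,"y":0.8,"z":-0.3,"hand":0}
    - {"rx":0,"ry":0,"rz":0,"x":0.16,"y":0.8,"z":-0.3,"hand":0}
    - {"rx":0,"ry":0,"rz":0,"x":0.16,"y":0.73,"z":-0.6,"hand":0}
    - {"rx":0,"ry":0,"rz":0,"x":0,"y":0,"z":-0.8,"hand":0}
    - {"rx":0,"ry":0,"rz":0,"x":0,"y":0,"z":-0.8,"hand":0}
    - {"rx":0,"ry":0,"rz":0,"x":0,"y":0,"z":-0.8,"hand":0}
    - {"rx":0,"ry":0,"rz":0,"x":0,"y":0,"z":0,"hand":0}

```text
time: 3.1
tcp_pos: [511.6, 369.1, 120.3]
tool_rot: [-179.7, 0.2, 89.2]
force: [0.6, -0.4, 0.6]
opening: 1.001
grasp_force: 0.0
```

move_arm:
  force: 15
  steps:
    - {"rx":0,"ry":0,"rz":0,"x":0,"y":0.05,"z":-0.6,"hand":0}
    - {"rx":0,"ry":0,"rz":0,"x":0,"y":0,"z":-0.6,"hand":0}
    - {"rx":0,"ry":0,"rz":0,"x":0,"y":0,"z":-0.5,"hand":0}
    - {"rx":0,"ry":0,"rz":0,"x":0,"y":0,"z":-0.05,"hand":0}
    - {"rx":0,"ry":0,"rz":0,"x":0,"y":0,"z":0,"hand":0.5}
    - {"rx":0,"ry":0,"rz":0,"x":0,"y":0,"z":0,"hand":0.6}
    - {"rx":0,"ry":0,"rz":0,"x":0,"y":0,"z":0,"hand":0.6}
    - {"rx":0,"ry":0,"rz":0,"x":0,"y":0,"z":0,"hand":0.6}
    - {"rx":0,"ry":0,"rz":0,"x":0,"y":0,"z":0,"hand":0.6}

```text
time: 4.22
tcp_pos: [513.7, 373.2, 19.0]
tool_rot: [179.9, -0.0, 89.2]
force: [0.9, -0.4, 4.5]
opening: 0.601
grasp_force: 14.8
```

```bash
python3 - <<'E'
from h import *
print(bot.get_state()['tcp_pos'],bot.get_state()['opening'])
t=get_image('top')['pixels'];s=get_image('side')['pixels']
a=cv2.resize(t[205:265,140:240,::-1],(800,480),interpolation=cv2.INTER_CUBIC)
b=cv2.resize(s[120:220,310:410,::-1],(400,400),interpolation=cv2.INTER_CUBIC)
c=np.zeros((480,800,3),np.uint8);c[:,:]=0
c=np.hstack([cv2.resize(a,(500,300)),cv2.resize(b,(300,300))]);cv2.imwrite('pics/g.png',c)
E
```

```text
[513.6919407  373.19386854  19.008802  ] 0.6005766368894823
```

View pics/g.png

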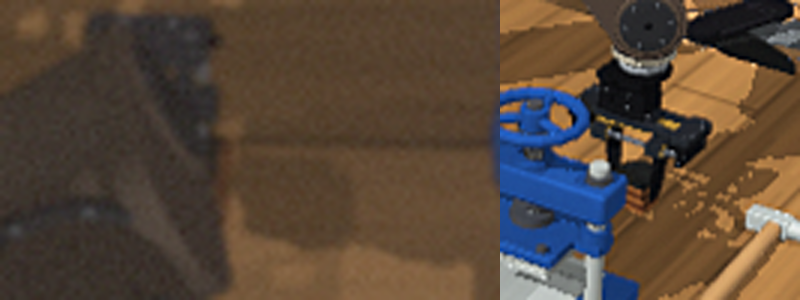

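The heel is gripped: opening 0.60 is 57 mm, and the fingers sit on its flat sides near the straight end. Next I lift it and carry it over the press.

move_arm:
  steps:
    - {"rx":0,"ry":0,"rz":0,"x":0,"y":0,"z":0.4,"hand":0.6}
    - {"rx":0,"ry":0,"rz":0,"x":0,"y":0,"z":0.8,"hand":0.6}
    - {"rx":0,"ry":0,"rz":0,"x":0,"y":0,"z":0.8,"hand":0.6}
    - {"rx":0,"ry":0,"rz":0,"x":0,"y":0,"z":0.8,"hand":0.6}
    - {"rx":0,"ry":0,"rz":0,"x":0,"y":0,"z":0.8,"hand":0.6}
    - {"rx":0,"ry":0,"rz":0,"x":0,"y":0,"z":0.8,"hand":0.6}
    - {"rx":0,"ry":0,"rz":0,"x":0,"y":0,"z":0.8,"hand":0.6}
    - {"rx":0,"ry":0,"rz":0,"x":0,"y":-0.4,"z":0.8,"hand":0.6}
    - {"rx":0,"ry":0,"rz":0,"x":0,"y":-0.8,"z":0.3,"hand":0.6}
    - {"rx":0,"ry":0,"rz":0,"x":0,"y":-0.8,"z":0,"hand":0.6}
    - {"rx":0,"ry":0,"rz":0,"x":0,"y":-0.8,"z":0,"hand":0.6}
    - {"rx":0,"ry":0,"rz":0,"x":0,"y":-0.8,"z":0,"hand":0.6}
    - {"rx":0,"ry":0,"rz":0,"x":0,"y":-0.8,"z":0,"hand":0.6}
    - {"rx":0,"ry":0,"rz":0,"x":0,"y":-0.8,"z":0,"hand":0.6}
    - {"rx":0,"ry":0,"rz":0,"x":0,"y":-0.8,"z":0,"hand":0.6}
    - {"rx":0.2,"ry":0,"rz":0.1,"x":0,"y":-0.8,"z":0,"hand":0.6}
    - {"rx":0.4,"ry":0,"rz":0.1,"x":0.2,"y":-0.4,"z":0,"hand":0.6}
    - {"rx":0.4,"ry":0.04,"rz":0.1,"x":0.1,"y":0,"z":0,"hand":0.6}
    - {"rx":0,"ry":0,"rz":0,"x":0,"y":0,"z":0,"hand":0.6}

```text
time: 6.7
tcp_pos: [531.1, -60.0, 395.4]
tool_rot: [-179.6, -10.0, 92.1]
force: [-0.0, 0.2, -0.4]
opening: 0.599
grasp_force: 14.8
```

move_arm:
  steps:
    - {"rx":0,"ry":0,"rz":0,"x":0,"y":-0.1,"z":-0.8,"hand":0.6}
    - {"rx":0,"ry":0,"rz":0,"x":0,"y":0,"z":-0.8,"hand":0.6}
    - {"rx":0,"ry":0,"rz":0,"x":0,"y":0,"z":-0.8,"hand":0.6}
    - {"rx":0,"ry":0,"rz":0,"x":0,"y":0,"z":-0.8,"hand":0.6}
    - {"rx":0,"ry":0,"rz":0,"x":0,"y":0,"z":-0.8,"hand":0.6}
    - {"rx":0,"ry":0,"rz":0,"x":0,"y":0,"z":-0.8,"hand":0.6}
    - {"rx":0,"ry":0,"rz":0,"x":0,"y":0,"z":-0.6,"hand":0.6}
    - {"rx":0,"ry":0,"rz":0,"x":0,"y":0,"z":0,"hand":0.6}
    - {"rx":0,"ry":0,"rz":0,"x":0,"y":0,"z":0,"hand":0.6}

```text
time: 7.82
tcp_pos: [531.6, -64.7, 73.7]
tool_rot: [-179.8, -10.0, 92.3]
force: [-0.4, -1.2, -0.4]
opening: 0.602
grasp_force: 14.8
```

```bash
python3 - <<'E'
from h import *
import pickle
im=get_image('side');pickle.dump(im,open('s2.pkl','wb'));s=im['pixels']
cv2.imwrite('pics/s2.png',cv2.resize(s[180:280,260:360,::-1],(600,600),interpolation=cv2.INTER_CUBIC))
E
```

```text
(no output)
```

View pics/s2.png

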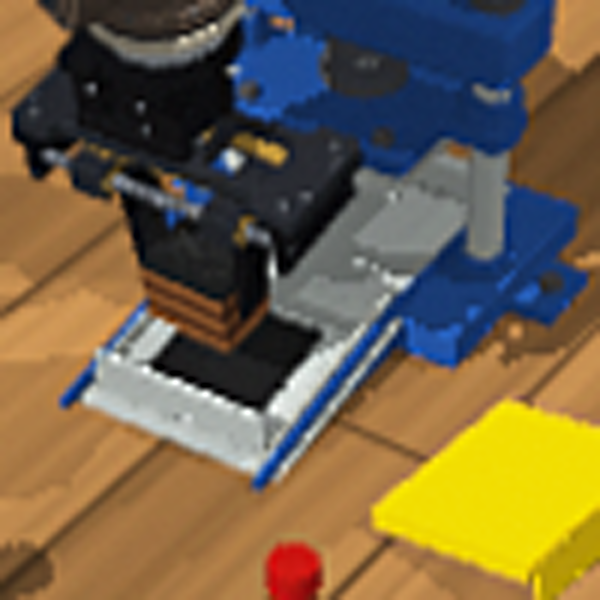

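The heel is above the pad with its near-bottom corners at about (152,312) and (232,350). The pad's corners are at about (322,330), (265,402) and (152,362). I compare these with the projected model.

```bash
python3 - <<'E'
from h import *
import pickle
im=pickle.load(open('s2.pkl','rb'))
a=np.radians(92.3);t=np.radians(10)
ex=np.array([np.cos(a),np.sin(a),0]);ey=np.array([-np.sin(a),np.cos(a),0]);z=np.array([0,0,1.])
hx=ex*np.cos(t)+z*np.sin(t);hz=-ex*np.sin(t)+z*np.cos(t)
tcp=np.array([531.6,-64.7,73.7])
for off in(8,11,14):
    o=tcp-19*hz+off*hx
    print(off,((proj(im,[o-29*hx+28*ey,o-29*hx-28*ey])-[260,180]+.4)*6).round())
for c in [(531.1,-46.6),(531.1,-42),(534,-44)]:
    P=np.array([*c,18.5]);print(c,((proj(im,[P+38*hx-38*ey,P-38*hx-38*ey,P-38*hx+38*ey,P-52.5*hx+55*ey+25*hz,P-52.5*hx-55*ey+25*hz])-[260,180]+.4)*6).round().tolist())
E
```

```text
8 [[146. 320.]
 [231. 354.]]
11 [[149. 316.]
 [234. 350.]]
14 [[152. 313.]
 [237. 347.]]
(531.1, -46.6) [[316.0, 329.0], [245.0, 418.0], [131.0, 371.0], [86.0, 348.0], [252.0, 416.0]]
(531.1, -42) [[321.0, 325.0], [249.0, 414.0], [136.0, 367.0], [91.0, 344.0], [257.0, 412.0]]
(534, -44) [[323.0, 328.0], [252.0, 418.0], [138.0, 371.0], [93.0, 347.0], [259.0, 415.0]]
```

move_arm:
  steps:
    - {"rx":0,"ry":0,"rz":0,"x":0.03,"y":-0.04,"z":-0.2,"hand":0.6}
    - {"rx":0,"ry":0,"rz":0,"x":0,"y":0.05,"z":-0.2,"hand":0.6}
    - {"rx":0,"ry":0,"rz":0,"x":0,"y":0.03,"z":-0.12,"hand":0.6}
    - {"rx":0,"ry":0,"rz":0,"x":0,"y":0.01,"z":-0.05,"hand":0.6}
    - {"rx":0,"ry":0,"rz":0,"x":0,"y":0,"z":0,"hand":0.6}

```text
time: 8.5
tcp_pos: [532.9, -61.9, 38.0]
tool_rot: [-179.7, -10.0, 92.2]
force: [0.3, 0.2, -0.6]
opening: 0.6
grasp_force: 14.8
```

move_arm:
  steps:
    - {"rx":0,"ry":0,"rz":0,"x":0.01,"y":0.015,"z":-0.03,"hand":0.6}
    - {"rx":0,"ry":0,"rz":0,"x":0,"y":0.005,"z":-0.03,"hand":0.6}
    - {"rx":0,"ry":0,"rz":0,"x":0,"y":0,"z":0,"hand":0.6}

```text
time: 8.88
tcp_pos: [533.6, -61.0, 34.8]
tool_rot: [-179.8, -10.0, 92.2]
force: [-1.0, -1.6, 1.3]
opening: 0.6
grasp_force: 14.8
```

move_arm:
  steps:
    - {"rx":0,"ry":0,"rz":0,"x":0,"y":0.005,"z":-0.025,"hand":0.6}
    - {"rx":0,"ry":0,"rz":0,"x":0,"y":0,"z":0,"hand":0.6}

```text
time: 9.12
tcp_pos: [533.7, -60.9, 34.3]
tool_rot: [-179.8, -10.0, 92.2]
force: [-5.4, -3.2, 15.6]
opening: 0.601
grasp_force: 14.9
```

move_arm:
  steps:
    - {"rx":0,"ry":0,"rz":0,"x":0,"y":0,"z":0.01,"hand":0.3}
    - {"rx":0,"ry":0,"rz":0,"x":0,"y":0,"z":0,"hand":0.25}
    - {"rx":0,"ry":0,"rz":0,"x":0,"y":0,"z":0,"hand":0.25}
    - {"rx":0,"ry":0,"rz":0,"x":0,"y":-0.05,"z":0.3,"hand":0.25}
    - {"rx":0,"ry":0,"rz":0,"x":0,"y":-0.1,"z":0.6,"hand":0.25}
    - {"rx":0,"ry":0,"rz":0,"x":0,"y":-0.4,"z":0.8,"hand":0.25}
    - {"rx":0.8,"ry":0.03,"rz":0,"x":0,"y":-0.9,"z":0,"hand":0.4}
    - {"rx":0.9,"ry":0.04,"rz":0,"x":0,"y":-0.9,"z":0,"hand":0.4}
    - {"rx":0.9,"ry":0.04,"rz":0,"x":0,"y":-0.9,"z":0,"hand":0.4}
    - {"rx":0.9,"ry":0.04,"rz":0,"x":0,"y":0,"z":0,"hand":0.4}
    - {"rx":0,"ry":0,"rz":0,"x":0,"y":0,"z":0,"hand":0.4}
    - {"rx":0,"ry":0,"rz":0,"x":0,"y":0,"z":0,"hand":0.4}

```text
time: 10.62
tcp_pos: [533.6, -254.8, 135.7]
tool_rot: [-179.5, -44.9, 92.1]
force: [-0.6, 0.4, 0.3]
opening: 0.602
grasp_force: 0.0
```

```bash
python3 - <<'E'
from h import *
import pickle
im=get_image('side');pickle.dump(im,open('s3.pkl','wb'));s=im['pixels']
it=get_image('top');pickle.dump(it,open('t3.pkl','wb'));t=it['pixels']
a=cv2.resize(s[190:270,260:340,::-1],(480,480),interpolation=cv2.INTER_CUBIC)
b=cv2.resize(t[200:280,280:333,::-1],(318,480),interpolation=cv2.INTER_CUBIC)
cv2.imwrite('pics/p3.png',np.hstack([a,b]))
print(bot.get_state()['joints'])
E
```

```text
[-44.76255964  43.81045221  84.95271069  28.46804844  87.83904531
 -57.82353589]
```

View pics/p3.png

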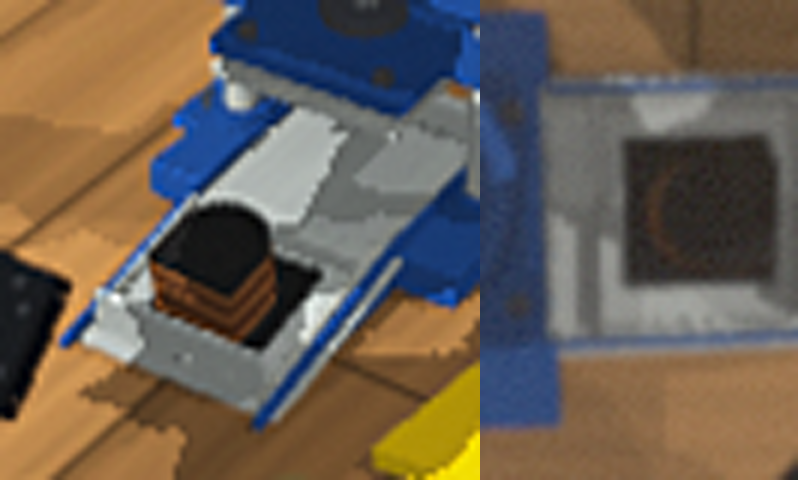

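Heel stands on the pad; I check the offset: lift corners (150,265) and (232,295), pad corner (322,270), in the side crop.

```bash
python3 - <<'E'
from h import *
import pickle
im=pickle.load(open('s3.pkl','rb'))
a=np.radians(92.3);t=np.radians(10)
ex=np.array([np.cos(a),np.sin(a),0]);ey=np.array([-np.sin(a),np.cos(a),0]);z=np.array([0,0,1.])
hx=ex*np.cos(t)+z*np.sin(t);hz=-ex*np.sin(t)+z*np.cos(t)
P=np.array([533.5,-44.5,18.5])
def inpl(X,Y,h):
    o,r=ray(im,260+X/6-.4,190+Y/6-.4); Q=P+h*hz; k=((Q-o)@hz)/(r@hz); d=o+k*r-P; return np.round([d@hx,d@ey],1)
print('corners exp (-29,+-28):',inpl(150,265,45),inpl(232,295,45),'round end',inpl(240,206,45))
print('pad exp (38,-38)',inpl(322,270,0),'rims flangetop exp(-52.5,+-55)',inpl(95,290,25),inpl(255,348,25))
E
```

```text
corners exp (-29,+-28): [-38.   22.8] [-36.1 -29.9] round end [23.3  2.9]
pad exp (38,-38) [ 37.  -38.7] rims flangetop exp(-52.5,+-55) [-53.4  52.3] [-48.6 -50.5]
```

```bash
python3 - <<'E'
from h import *
import pickle
im=pickle.load(open('t3.pkl','rb'));s=pickle.load(open('s3.pkl','rb'))
p=im['pixels'].astype(int)
for v in (232,235,238): print(v,[(u,*p[v,u]) for u in range(300,320)] if v==235 else p[v,300:333,0].tolist())
a=np.radians(92.3);t=np.radians(10)
ex=np.array([np.cos(a),np.sin(a),0]);ey=np.array([-np.sin(a),np.cos(a),0]);z=np.array([0,0,1.])
hx=ex*np.cos(t)+z*np.sin(t);hz=-ex*np.sin(t)+z*np.cos(t)
P=np.array([533.5,-44.5,18.5])
for off in (0,-4,-8):
    O=P+off*hx
    print(off,'pad front/rear',proj(im,[P+38*hx,P-38*hx]).round(1).tolist(),'heel base front, lift-bottom front, top front',proj(im,[O+29*hx,O+29*hx+38*hz,O+29*hx+45*hz]).round(1).tolist())
    print('  side corners crop',((proj(s,[O-29*hx+28*ey+45*hz,O-29*hx-28*ey+45*hz])-[260,190]+.4)*6).round().tolist())
E
```

```text
232 [99, 100, 110, 109, 68, 48, 39, 49, 64, 69, 57, 47, 45, 42, 48, 44, 46, 42, 42, 44, 48, 45, 48, 51, 48, 43, 44, 47, 46, 71, 97, 99, 97]
235 [(300, np.int64(97), np.int64(100), np.int64(94)), (301, np.int64(101), np.int64(97), np.int64(95)), (302, np.int64(102), np.int64(102), np.int64(100)), (303, np.int64(97), np.int64(95), np.int64(95)), (304, np.int64(60), np.int64(57), np.int64(56)), (305, np.int64(43), np.int64(41), np.int64(41)), (306, np.int64(45), np.int64(41), np.int64(37)), (307, np.int64(47), np.int64(39), np.int64(32)), (308, np.int64(72), np.int64(55), np.int64(42)), (309, np.int64(70), np.int64(50), np.int64(35)), (310, np.int64(50), np.int64(42), np.int64(34)), (311, np.int64(47), np.int64(43), np.int64(40)), (312, np.int64(47), np.int64(44), np.int64(38)), (313, np.int64(46), np.int64(41), np.int64(37)), (314, np.int64(49), np.int64(46), np.int64(41)), (315, np.int64(41), np.int64(36), np.int64(32)), (316, np.int64(46), np.int64(44), np.int64(40)), (317, np.int64(43), np.int64(41), np.int64(39)), (318, np.int64(46), np.int64(43), np.int64(38)), (319, np.int64(47), np.int64(39), np.int64(39))]
238 [102, 103, 99, 93, 63, 49, 47, 47, 61, 65, 56, 49, 45, 44, 42, 45, 46, 44, 47, 45, 47, 45, 51, 46, 49, 48, 48, 46, 53, 73, 98, 95, 89]
0 pad front/rear [[302.8, 234.3], [327.4, 233.7]] heel base front, lift-bottom front, top front [[305.7, 234.2], [308.0, 233.6], [308.4, 233.5]]
  side corners crop [[151.0, 251.0], [236.0, 285.0]]
-4 pad front/rear [[302.8, 234.3], [327.4, 233.7]] heel base front, lift-bottom front, top front [[307.1, 234.2], [309.4, 233.6], [309.8, 233.5]]
  side corners crop [[147.0, 256.0], [232.0, 290.0]]
-8 pad front/rear [[302.8, 234.3], [327.4, 233.7]] heel base front, lift-bottom front, top front [[308.4, 234.2], [310.7, 233.6], [311.1, 233.5]]
  side corners crop [[143.0, 261.0], [228.0, 295.0]]
```

Top view puts the heel about 2 mm behind the pad's middle, and the side view at most 6 to 8 mm, which is inside the 11 mm tolerance. I now bring the slanted tool behind the tray.

move_arm:
  steps:
    - {"rx":0,"ry":0,"rz":0,"x":0.03,"y":0.7,"z":-0.1,"hand":0.4}
    - {"rx":0,"ry":0,"rz":0,"x":0,"y":0.7,"z":-0.2,"hand":0.4}
    - {"rx":0,"ry":0,"rz":0,"x":0,"y":0.5,"z":-0.4,"hand":0.4}
    - {"rx":0,"ry":0,"rz":0,"x":0,"y":0,"z":-0.5,"hand":0.4}
    - {"rx":0,"ry":0,"rz":0,"x":0,"y":0,"z":-0.5,"hand":0.4}
    - {"rx":0,"ry":0,"rz":0,"x":0,"y":0,"z":-0.25,"hand":0.4}
    - {"rx":0,"ry":0,"rz":0,"x":0,"y":0,"z":0,"hand":0.4}

```text
time: 11.6
tcp_pos: [535.4, -141.0, 18.8]
tool_rot: [-179.5, -45.0, 92.1]
force: [0.9, -0.0, 0.1]
opening: 0.604
grasp_force: 0.0
```

move_arm:
  steps:
    - {"rx":0,"ry":0,"rz":0,"x":0,"y":0.2,"z":0,"hand":0.4}
    - {"rx":0,"ry":0,"rz":0,"x":0,"y":0.15,"z":0,"hand":0.4}
    - {"rx":0,"ry":0,"rz":0,"x":-0.005,"y":0.08,"z":0.014,"hand":0.4}
    - {"rx":0,"ry":0,"rz":0,"x":-0.005,"y":0.08,"z":0.014,"hand":0.4}
    - {"rx":0,"ry":0,"rz":0,"x":-0.005,"y":0.08,"z":0.014,"hand":0.4}
    - {"rx":0,"ry":0,"rz":0,"x":-0.005,"y":0.08,"z":0.014,"hand":0.4}

```text
time: 12.35
tcp_pos: [534.6, -102.2, 22.1]
tool_rot: [-179.7, -44.9, 92.1]
force: [-0.1, -7.3, 0.9]
opening: 0.6
grasp_force: 3.3
```

move_arm:
  steps:
    - {"rx":0,"ry":0,"rz":0,"x":-0.005,"y":0.12,"z":0.02,"hand":0.4}
    - {"rx":0,"ry":0,"rz":0,"x":-0.005,"y":0.13,"z":0.022,"hand":0.4}
    - {"rx":0,"ry":0,"rz":0,"x":-0.005,"y":0.13,"z":0.023,"hand":0.4}
    - {"rx":0,"ry":0,"rz":0,"x":-0.005,"y":0.13,"z":0.023,"hand":0.4}
    - {"rx":0,"ry":0,"rz":0,"x":-0.005,"y":0.13,"z":0.023,"hand":0.4}
    - {"rx":0,"ry":0,"rz":0,"x":-0.005,"y":0.13,"z":0.023,"hand":0.4}
    - {"rx":0,"ry":0,"rz":0,"x":-0.005,"y":0.1,"z":0.02,"hand":0.4}
    - {"rx":0,"ry":0,"rz":0,"x":-0.004,"y":0.08,"z":0.016,"hand":0.4}
    - {"rx":0,"ry":0,"rz":0,"x":-0.004,"y":0.08,"z":0.016,"hand":0.4}
    - {"rx":0,"ry":0,"rz":0,"x":-0.004,"y":0.08,"z":0.016,"hand":0.4}
    - {"rx":0,"ry":0,"rz":0,"x":-0.004,"y":0.08,"z":0.016,"hand":0.4}
    - {"rx":0,"ry":0,"rz":0,"x":-0.004,"y":0.08,"z":0.016,"hand":0.4}
    - {"rx":0,"ry":0,"rz":0,"x":-0.004,"y":0.08,"z":0.01,"hand":0.4}

```text
time: 13.98
tcp_pos: [531.6, -21.8, 37.2]
tool_rot: [-179.8, -44.9, 92.1]
force: [-0.8, -15.0, 8.7]
opening: 0.601
grasp_force: 6.6
```

move_arm:
  steps:
    - {"rx":0,"ry":0,"rz":0,"x":-0.004,"y":0.09,"z":0.01,"hand":0.4}
    - {"rx":0,"ry":0,"rz":0,"x":-0.004,"y":0.09,"z":0.01,"hand":0.4}
    - {"rx":0,"ry":0,"rz":0,"x":-0.004,"y":0.09,"z":0.01,"hand":0.4}
    - {"rx":0,"ry":0,"rz":0,"x":-0.004,"y":0.09,"z":0,"hand":0.4}

```text
time: 14.48
tcp_pos: [530.3, 0.6, 38.8]
tool_rot: [-179.7, -45.0, 92.1]
force: [0.2, -5.6, 3.8]
opening: 0.596
grasp_force: 3.3
```

move_arm:
  steps:
    - {"rx":0,"ry":0,"rz":0,"x":-0.004,"y":0.09,"z":0,"hand":0.4}
    - {"rx":0,"ry":0,"rz":0,"x":-0.004,"y":0.09,"z":0,"hand":0.4}
    - {"rx":0,"ry":0,"rz":0,"x":-0.004,"y":0.09,"z":0,"hand":0.4}
    - {"rx":0,"ry":0,"rz":0,"x":-0.004,"y":0.09,"z":0,"hand":0.4}
    - {"rx":0,"ry":0,"rz":0,"x":-0.004,"y":0.09,"z":0,"hand":0.4}
    - {"rx":0,"ry":0,"rz":0,"x":-0.004,"y":0.08,"z":0,"hand":0.4}
    - {"rx":0,"ry":0,"rz":0,"x":0,"y":0,"z":0,"hand":0.4}

```text
time: 15.35
tcp_pos: [528.7, 32.7, 38.8]
tool_rot: [-179.6, -45.0, 92.1]
force: [1.0, -2.7, 2.3]
opening: 0.598
grasp_force: 1.7
```

Now small steps until the force rises against the back stop.

move_arm:
  steps:
    - {"rx":0,"ry":0,"rz":0,"x":0,"y":0.05,"z":0,"hand":0.4}
    - {"rx":0,"ry":0,"rz":0,"x":0,"y":0.05,"z":0,"hand":0.4}
    - {"rx":0,"ry":0,"rz":0,"x":0,"y":0.04,"z":0,"hand":0.4}

```text
time: 15.72
tcp_pos: [529.5, 38.4, 38.6]
tool_rot: [-179.9, -44.7, 92.2]
force: [-7.4, -40.7, 15.5]
opening: 0.6
grasp_force: 20.2
```

move_arm:
  steps:
    - {"rx":0,"ry":0,"rz":0,"x":0,"y":-0.12,"z":0,"hand":0.4}
    - {"rx":0,"ry":0,"rz":0,"x":0,"y":-0.4,"z":0.3,"hand":0.4}
    - {"rx":0,"ry":0,"rz":0,"x":0,"y":-0.7,"z":0.6,"hand":0.4}
    - {"rx":0,"ry":0,"rz":0,"x":0,"y":-0.7,"z":0.7,"hand":0.4}
    - {"rx":0,"ry":0,"rz":0,"x":0,"y":-0.7,"z":0.7,"hand":0.4}
    - {"rx":0,"ry":0,"rz":0,"x":0,"y":-0.5,"z":0.7,"hand":0.4}
    - {"rx":-0.9,"ry":-0.03,"rz":0,"x":0,"y":0,"z":0.7,"hand":0.2}
    - {"rx":-0.9,"ry":-0.03,"rz":0,"x":0,"y":0,"z":0.7,"hand":0}
    - {"rx":-0.9,"ry":-0.04,"rz":0,"x":0,"y":0,"z":0.7,"hand":0}
    - {"rx":-0.9,"ry":-0.04,"rz":0,"x":0,"y":0,"z":0.7,"hand":0}
    - {"rx":-0.9,"ry":-0.04,"rz":0,"x":0,"y":0,"z":0.3,"hand":0}
    - {"rx":0,"ry":0,"rz":0,"x":0,"y":0,"z":0,"hand":0}
    - {"rx":0,"ry":0,"rz":0,"x":0,"y":0,"z":0,"hand":0}

```text
time: 17.35
tcp_pos: [527.9, -145.5, 403.2]
tool_rot: [-179.6, -0.2, 92.1]
force: [0.2, 0.2, -0.2]
opening: 0.999
grasp_force: 0.0
```

```bash
python3 - <<'E'
from h import *
import pickle
im=get_image('side');pickle.dump(im,open('s4.pkl','wb'));s=im['pixels']
it=get_image('top');pickle.dump(it,open('t4.pkl','wb'));t=it['pixels']
a=cv2.resize(s[140:250,270:360,::-1],(450,550),interpolation=cv2.INTER_CUBIC)
b=cv2.resize(t[190:300,235:300,::-1],(325,550),interpolation=cv2.INTER_CUBIC)
cv2.imwrite('pics/p4.png',np.hstack([a,b]))
E
```

```text
(no output)
```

View pics/p4.png

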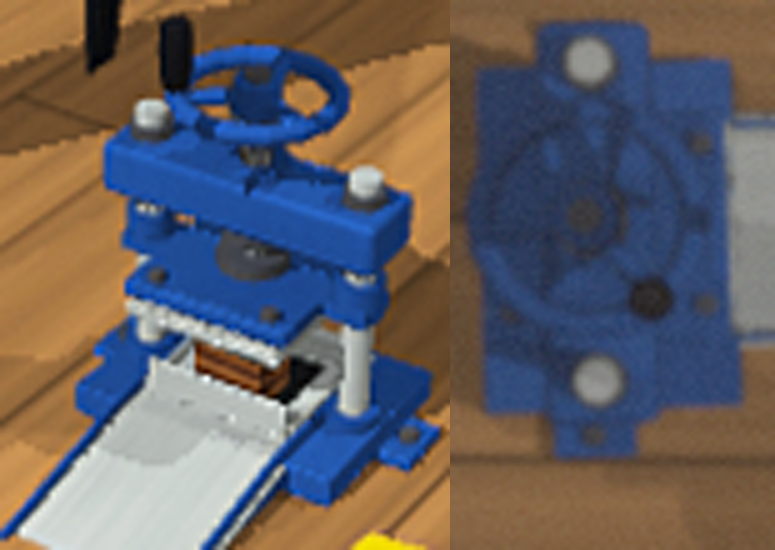

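The tray is home under the platen with the heel on it. The flange's top corners are at (150,358) and (287,403), and the knob hasn't moved. Quick numeric check of home.

```bash
python3 - <<'E'
from h import *
import pickle
s=pickle.load(open('s4.pkl','rb'))
a=np.radians(92.3);ex=np.array([np.cos(a),np.sin(a),0]);ey=np.array([-np.sin(a),np.cos(a),0]);O=np.array([527,96.5,0])
f=lambda x,y,z:O+x*ex+y*ey+np.array([0,0,z])
for d in (0,-5): print(d,((proj(s,[f(-51.5+d,55,56),f(-51.5+d,-55,56)])-[270,140]+.4)*5).round().tolist())
print('heel lift-bottom rear corners, off 0/-6',((proj(s,[f(-28,28,31),f(-28,-28,31),f(-34,28,31),f(-34,-28,31)])-[270,140]+.4)*5).round().tolist())
E
```

```text
0 [[145.0, 357.0], [279.0, 407.0]]
-5 [[141.0, 360.0], [275.0, 410.0]]
heel lift-bottom rear corners, off 0/-6 [[195.0, 381.0], [262.0, 406.0], [190.0, 385.0], [257.0, 411.0]]
```

move_arm:
  steps:
    - {"rx":0,"ry":0,"rz":0,"x":-0.12,"y":0.6,"z":0,"hand":0}
    - {"rx":0,"ry":0,"rz":0,"x":-0.2,"y":0.8,"z":0,"hand":0}
    - {"rx":0,"ry":0,"rz":0,"x":-0.2,"y":0.8,"z":0,"hand":0}
    - {"rx":0,"ry":0,"rz":0,"x":-0.2,"y":0.8,"z":-0.2,"hand":0}
    - {"rx":0,"ry":0,"rz":0,"x":0,"y":0.43,"z":-0.4,"hand":0}
    - {"rx":0,"ry":0,"rz":0,"x":0,"y":0,"z":-0.4,"hand":0}
    - {"rx":0,"ry":0,"rz":0,"x":0,"y":0,"z":0,"hand":0}
    - {"rx":0,"ry":0,"rz":0,"x":0,"y":0,"z":0,"hand":0}

```text
time: 18.45
tcp_pos: [485.4, 59.5, 344.9]
tool_rot: [-179.7, -0.0, 92.0]
force: [-0.9, 0.0, 1.0]
opening: 1.005
grasp_force: 0.0
```

move_arm:
  force: 30
  steps:
    - {"rx":0,"ry":0,"rz":0,"x":0,"y":0.01,"z":-0.5,"hand":0}
    - {"rx":0,"ry":0,"rz":0,"x":0,"y":0,"z":-0.53,"hand":0}
    - {"rx":0,"ry":0,"rz":0,"x":0,"y":0,"z":0,"hand":0.3}
    - {"rx":0,"ry":0,"rz":0,"x":0,"y":0,"z":0,"hand":0.6}
    - {"rx":0,"ry":0,"rz":0,"x":0,"y":0,"z":0,"hand":1}
    - {"rx":0,"ry":0,"rz":0,"x":0,"y":0,"z":0,"hand":1}
    - {"rx":0,"ry":0,"rz":0,"x":0,"y":0,"z":0,"hand":1}
    - {"rx":0,"ry":0,"rz":0,"x":0,"y":0,"z":0,"hand":1}
    - {"rx":0,"ry":0,"rz":0,"x":0,"y":0,"z":0,"hand":1}

```text
time: 19.58
tcp_pos: [485.0, 60.7, 282.7]
tool_rot: [-179.7, -0.0, 92.1]
force: [0.6, -0.8, 0.3]
opening: 0.324
grasp_force: 0.0
```

move_arm:
  steps:
    - {"rx":0,"ry":0,"rz":0,"x":0,"y":0,"z":0,"hand":1}
    - {"rx":0,"ry":0,"rz":0,"x":0,"y":0,"z":0,"hand":1}
    - {"rx":0,"ry":0,"rz":0,"x":0,"y":0,"z":0,"hand":1}

```text
time: 19.95
tcp_pos: [485.3, 60.8, 282.7]
tool_rot: [-179.8, -0.0, 92.1]
force: [3.3, 2.7, -1.3]
opening: 0.232
grasp_force: 30.0
```

```bash
cat > c.py <<'E'
# table of circle steps: start angle deg, axis, step deg, count -> scaled dx,dy,dz relative to given pose
import sys,numpy as np
x,y,cx,cy,st,n=map(float,sys.argv[1:7]);n=int(n)
r=55;a0=np.degrees(np.arctan2(y-cy,x-cx));print('a0',a0.round(1),'r',round(np.hypot(x-cx,y-cy),1))
p=np.array([x,y])
for i in range(1,n+1):
    a=np.radians(a0-st*i);q=np.array([cx,cy])+r*np.array([np.cos(a),np.sin(a)])
    d=np.round((q-p)/60,3);p=p+d*60;print(i,d,round(-2.23*np.radians(st)/60,3))
E
python3 c.py 485 60.7 527 96.5 20 18
```

```text
a0 -139.6 r 55.2
1 [-0.159  0.276] -0.013
2 [-0.058  0.314] -0.013
3 [0.053 0.314] -0.013
4 [0.157 0.276] -0.013
5 [0.243 0.207] -0.013
6 [0.298 0.111] -0.013
7 [0.318 0.003] -0.013
8 [ 0.3   -0.107] -0.013
9 [ 0.246 -0.203] -0.013
10 [ 0.161 -0.274] -0.013
11 [ 0.058 -0.313] -0.013
12 [-0.053 -0.314] -0.013
13 [-0.157 -0.277] -0.013
14 [-0.243 -0.207] -0.013
15 [-0.298 -0.111] -0.013
16 [-0.318 -0.002] -0.013
17 [-0.3    0.106] -0.013
18 [-0.246  0.203] -0.013
```

move_arm:
  steps:
    - {"rx":0,"ry":0,"rz":0,"x":-0.16,"y":0.276,"z":-0.013,"hand":1}
    - {"rx":0,"ry":0,"rz":0,"x":-0.058,"y":0.314,"z":-0.013,"hand":1}
    - {"rx":0,"ry":0,"rz":0,"x":0.053,"y":0.314,"z":-0.013,"hand":1}
    - {"rx":0,"ry":0,"rz":0,"x":0.157,"y":0.276,"z":-0.013,"hand":1}
    - {"rx":0,"ry":0,"rz":0,"x":0.243,"y":0.207,"z":-0.013,"hand":1}

```text
time: 20.58
tcp_pos: [500.1, 142.9, 278.9]
tool_rot: [-179.8, 0.2, 92.1]
force: [11.4, -21.2, -3.3]
opening: 0.226
grasp_force: 30.0
```

move_arm:
  steps:
    - {"rx":0,"ry":0,"rz":0,"x":0.31,"y":0.09,"z":-0.013,"hand":1}
    - {"rx":0,"ry":0,"rz":0,"x":0.318,"y":0.003,"z":-0.013,"hand":1}
    - {"rx":0,"ry":0,"rz":0,"x":0.3,"y":-0.107,"z":-0.013,"hand":1}
    - {"rx":0,"ry":0,"rz":0,"x":0.246,"y":-0.203,"z":-0.013,"hand":1}

```text
time: 21.08
tcp_pos: [570.2, 131.0, 275.8]
tool_rot: [-179.7, -0.1, 92.1]
force: [-4.6, -1.0, 4.4]
opening: 0.23
grasp_force: 30.0
```

move_arm:
  steps:
    - {"rx":0,"ry":0,"rz":0,"x":0.161,"y":-0.274,"z":-0.013,"hand":1}
    - {"rx":0,"ry":0,"rz":0,"x":0.058,"y":-0.313,"z":-0.013,"hand":1}
    - {"rx":0,"ry":0,"rz":0,"x":-0.053,"y":-0.314,"z":-0.013,"hand":1}
    - {"rx":0,"ry":0,"rz":0,"x":-0.157,"y":-0.277,"z":-0.013,"hand":1}

```text
time: 21.58
tcp_pos: [569.9, 58.6, 272.6]
tool_rot: [-179.7, 0.0, 92.1]
force: [-2.0, 4.7, 5.7]
opening: 0.233
grasp_force: 30.0
```

```bash
python3 - <<'E'
from h import *
from scipy.optimize import least_squares
s=bot.get_state();print(s['tcp_pos'],s['force'])
p=np.array([[485.2,60.7],[500.1,142.9],[570.2,131.0],s['tcp_pos'][:2]])
r=least_squares(lambda c:np.hypot(*(p-c).T)-55,[527,96]);print(r.x,r.fun)
E
```

```text
[569.94648919  58.62172708 272.56320047] [-2.04067538  4.67902019  5.67594219]
[528.3172797   95.20673395] [0.22512559 0.4153634  0.0937397  0.42069839]
```

```bash
python3 c.py 569.9 58.6 528.3 95.2 20 18
```

```text
a0 -41.3 r 55.4
1 [-0.254 -0.194] -0.013
2 [-0.301 -0.102] -0.013
3 [-0.319  0.007] -0.013
4 [-0.296  0.116] -0.013
5 [-0.239  0.21 ] -0.013
6 [-0.153  0.28 ] -0.013
7 [-0.048  0.314] -0.013
8 [0.063 0.313] -0.013
9 [0.165 0.272] -0.013
10 [0.249 0.198] -0.013
11 [0.302 0.102] -0.013
12 [ 0.318 -0.007] -0.013
13 [ 0.296 -0.116] -0.013
14 [ 0.239 -0.21 ] -0.013
15 [ 0.153 -0.28 ] -0.013
16 [ 0.048 -0.314] -0.013
17 [-0.063 -0.313] -0.013
18 [-0.165 -0.272] -0.013
```

move_arm:
  steps:
    - {"rx":0,"ry":0,"rz":0,"x":-0.254,"y":-0.194,"z":-0.013,"hand":1}
    - {"rx":0,"ry":0,"rz":0,"x":-0.301,"y":-0.102,"z":-0.013,"hand":1}
    - {"rx":0,"ry":0,"rz":0,"x":-0.319,"y":0.007,"z":-0.013,"hand":1}
    - {"rx":0,"ry":0,"rz":0,"x":-0.296,"y":0.116,"z":-0.013,"hand":1}
    - {"rx":0,"ry":0,"rz":0,"x":-0.239,"y":0.21,"z":-0.013,"hand":1}
    - {"rx":0,"ry":0,"rz":0,"x":-0.153,"y":0.28,"z":-0.013,"hand":1}
    - {"rx":0,"ry":0,"rz":0,"x":-0.048,"y":0.314,"z":-0.013,"hand":1}
    - {"rx":0,"ry":0,"rz":0,"x":0.063,"y":0.313,"z":-0.013,"hand":1}
    - {"rx":0,"ry":0,"rz":0,"x":0.165,"y":0.272,"z":-0.013,"hand":1}

```text
time: 22.7
tcp_pos: [488.2, 133.5, 265.5]
tool_rot: [-179.9, 0.1, 92.2]
force: [16.4, -19.0, -5.4]
opening: 0.227
grasp_force: 30.0
```

move_arm:
  steps:
    - {"rx":0,"ry":0,"rz":0,"x":0.265,"y":0.185,"z":-0.013,"hand":1}
    - {"rx":0,"ry":0,"rz":0,"x":0.302,"y":0.095,"z":-0.013,"hand":1}
    - {"rx":0,"ry":0,"rz":0,"x":0.318,"y":-0.007,"z":-0.013,"hand":1}
    - {"rx":0,"ry":0,"rz":0,"x":0.296,"y":-0.116,"z":-0.013,"hand":1}
    - {"rx":0,"ry":0,"rz":0,"x":0.239,"y":-0.21,"z":-0.013,"hand":1}
    - {"rx":0,"ry":0,"rz":0,"x":0.153,"y":-0.28,"z":-0.013,"hand":1}
    - {"rx":0,"ry":0,"rz":0,"x":0.048,"y":-0.314,"z":-0.013,"hand":1}
    - {"rx":0,"ry":0,"rz":0,"x":-0.063,"y":-0.313,"z":-0.013,"hand":1}

```text
time: 23.7
tcp_pos: [580.4, 76.5, 259.4]
tool_rot: [-179.7, -0.1, 92.1]
force: [-5.6, 4.3, 7.7]
opening: 0.235
grasp_force: 30.0
```

```bash
python3 - <<'E'
from h import *
import subprocess
s=bot.get_state();x,y=s['tcp_pos'][:2];print(s['tcp_pos'])
print(subprocess.run(f'python3 c.py {x:.1f} {y:.1f} 528.3 95.2 15 13',shell=True,capture_output=True,text=True).stdout)
E
```

```text
[580.40658546  76.45035829 259.35324817]
a0 -19.7 r 55.4
1 [-0.115 -0.211] -0.01
2 [-0.161 -0.177] -0.01
3 [-0.201 -0.129] -0.01
4 [-0.228 -0.073] -0.01
5 [-0.239 -0.012] -0.01
6 [-0.234  0.051] -0.01
7 [-0.213  0.109] -0.01
8 [-0.177  0.161] -0.01
9 [-0.129  0.202] -0.01
10 [-0.073  0.227] -0.01
11 [-0.012  0.239] -0.01
12 [0.051 0.234] -0.01
13 [0.109 0.213] -0.01
```

move_arm:
  steps:
    - {"rx":0,"ry":0,"rz":0,"x":-0.115,"y":-0.211,"z":-0.01,"hand":1}
    - {"rx":0,"ry":0,"rz":0,"x":-0.161,"y":-0.177,"z":-0.01,"hand":1}
    - {"rx":0,"ry":0,"rz":0,"x":-0.201,"y":-0.129,"z":-0.01,"hand":1}
    - {"rx":0,"ry":0,"rz":0,"x":-0.228,"y":-0.073,"z":-0.01,"hand":1}
    - {"rx":0,"ry":0,"rz":0,"x":-0.239,"y":-0.012,"z":-0.01,"hand":1}
    - {"rx":0,"ry":0,"rz":0,"x":-0.234,"y":0.051,"z":-0.01,"hand":1}
    - {"rx":0,"ry":0,"rz":0,"x":-0.213,"y":0.109,"z":-0.01,"hand":1}
    - {"rx":0,"ry":0,"rz":0,"x":-0.177,"y":0.161,"z":-0.01,"hand":1}
    - {"rx":0,"ry":0,"rz":0,"x":-0.129,"y":0.202,"z":-0.01,"hand":1}
    - {"rx":0,"ry":0,"rz":0,"x":-0.073,"y":0.227,"z":-0.01,"hand":1}

```text
time: 24.95
tcp_pos: [478.1, 85.0, 254.2]
tool_rot: [179.7, -0.1, 92.1]
force: [-1.0, -0.6, 0.2]
opening: 0.139
grasp_force: 0.0
```

The knob was lost (opening 0.139, no grip), so I look.

```bash
python3 - <<'E'
from h import *
import pickle
im=get_image('side');pickle.dump(im,open('s5.pkl','wb'));s=im['pixels']
it=get_image('top');pickle.dump(it,open('t5.pkl','wb'));t=it['pixels']
a=cv2.resize(s[130:240,270:360,::-1],(450,550),interpolation=cv2.INTER_CUBIC)
b=cv2.resize(t[190:300,235:300,::-1],(325,550),interpolation=cv2.INTER_CUBIC)
cv2.imwrite('pics/p5.png',np.hstack([a,b]));print(bot.get_state()['opening'])
E
```

```text
0.046068785764414144
```

View pics/p5.png

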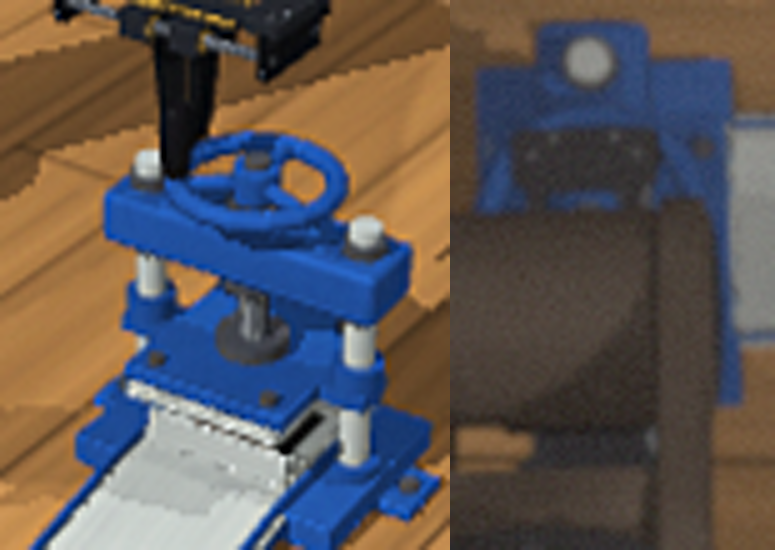

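The fingers are closed beside the knob, which slipped out of the grip near the end, where the heel begins to bear. I lift off, turn the gripper by 90° so a finger pushes along the tangent, and locate the knob again.

move_arm:
  steps:
    - {"rx":0,"ry":0,"rz":0,"x":0,"y":0,"z":0.5,"hand":1}
    - {"rx":0,"ry":0,"rz":0,"x":0,"y":0,"z":0.8,"hand":1}
    - {"rx":0,"ry":0,"rz":-0.9,"x":0,"y":-0.6,"z":0.8,"hand":0.7}
    - {"rx":0,"ry":0,"rz":-0.9,"x":0.1,"y":-0.8,"z":0,"hand":0.5}
    - {"rx":0,"ry":0,"rz":-0.9,"x":0.2,"y":-0.8,"z":0,"hand":0.5}
    - {"rx":0,"ry":0,"rz":-0.9,"x":0.2,"y":-0.8,"z":0,"hand":0.5}
    - {"rx":0,"ry":0,"rz":-0.9,"x":0.2,"y":-0.8,"z":0,"hand":0.5}
    - {"rx":0,"ry":0,"rz":-0.9,"x":0,"y":0,"z":0,"hand":0.5}
    - {"rx":0,"ry":0,"rz":-0.9,"x":0,"y":0,"z":0,"hand":0.5}
    - {"rx":0,"ry":0,"rz":-0.9,"x":0,"y":0,"z":0,"hand":0.5}
    - {"rx":0,"ry":0,"rz":-0.9,"x":0,"y":0,"z":0,"hand":0.5}
    - {"rx":0,"ry":0,"rz":-0.9,"x":0,"y":0,"z":0,"hand":0.5}
    - {"rx":0,"ry":0,"rz":0,"x":0,"y":0,"z":0,"hand":0.5}

```text
time: 26.68
tcp_pos: [515.6, -143.6, 378.8]
tool_rot: [-179.7, 0.1, 2.2]
force: [-0.1, 0.3, -0.1]
opening: 0.502
grasp_force: 0.0
```

```bash
python3 - <<'E'
from h import *
import pickle
im=get_image('side');pickle.dump(im,open('s6.pkl','wb'));s=im['pixels']
it=get_image('top');pickle.dump(it,open('t6.pkl','wb'));t=it['pixels']
a=cv2.resize(s[130:240,270:360,::-1],(450,550),interpolation=cv2.INTER_CUBIC)
b=cv2.resize(t[190:300,235:300,::-1],(325,550),interpolation=cv2.INTER_CUBIC)
cv2.imwrite('pics/p6.png',np.hstack([a,b]))
g=t[225:275,245:300].max(2); v,u=np.where(g<45);print(len(u),u.mean()+245,v.mean()+225)
E
```

```text
23 275.2608695652174 249.3913043478261
```

View pics/p6.png

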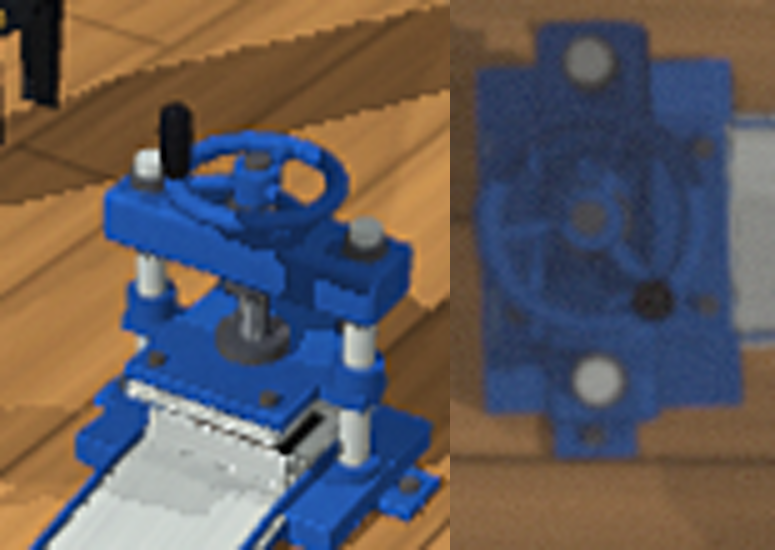

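Knob is at the same top pixel (275,249) but about 28 mm lower, so the crank is at about 12.6 rad with roughly 53° left. Regrasp with the closing line along the tangent.

move_arm:
  force: 55
  steps:
    - {"rx":0,"ry":0,"rz":0.5,"x":-0.1,"y":0.7,"z":0,"hand":0.3}
    - {"rx":0,"ry":0,"rz":0.5,"x":-0.2,"y":0.9,"z":0,"hand":0.3}
    - {"rx":0,"ry":0,"rz":0,"x":-0.2,"y":0.9,"z":0,"hand":0.3}
    - {"rx":0,"ry":0,"rz":0,"x":0,"y":0.9,"z":-0.2,"hand":0.3}
    - {"rx":0,"ry":0,"rz":0,"x":0,"y":0,"z":-0.5,"hand":0.3}
    - {"rx":0,"ry":0,"rz":0,"x":0,"y":0,"z":0,"hand":0.3}
    - {"rx":0,"ry":0,"rz":0,"x":0,"y":0,"z":0,"hand":0.3}

```text
time: 27.65
tcp_pos: [486.7, 59.9, 338.2]
tool_rot: [-179.7, -0.0, 12.1]
force: [-0.9, -0.7, 0.5]
opening: 0.699
grasp_force: 0.0
```

move_arm:
  steps:
    - {"rx":0,"ry":0,"rz":0,"x":-0.02,"y":0.025,"z":-0.5,"hand":0.3}
    - {"rx":0,"ry":0,"rz":0,"x":0,"y":0,"z":-0.5,"hand":0.3}
    - {"rx":0,"ry":0,"rz":0,"x":0,"y":0,"z":-0.45,"hand":0.3}
    - {"rx":0,"ry":0,"rz":0,"x":0,"y":0,"z":0,"hand":0.5}
    - {"rx":0,"ry":0,"rz":0,"x":0,"y":0,"z":0,"hand":0.8}
    - {"rx":0,"ry":0,"rz":0,"x":0,"y":0,"z":0,"hand":1}
    - {"rx":0,"ry":0,"rz":0,"x":0,"y":0,"z":0,"hand":1}
    - {"rx":0,"ry":0,"rz":0,"x":0,"y":0,"z":0,"hand":1}
    - {"rx":0,"ry":0,"rz":0,"x":0,"y":0,"z":0,"hand":1}

```text
time: 28.78
tcp_pos: [485.4, 61.6, 250.6]
tool_rot: [-179.8, -0.0, 12.1]
force: [-0.3, -3.4, 3.6]
opening: 0.227
grasp_force: 55.0
```

```bash
python3 - <<'E'
from h import *
import subprocess
s=bot.get_state();x,y=s['tcp_pos'][:2];print(s['tcp_pos'],s['opening'],s['grasp_force'],s['force'])
print(subprocess.run(f'python3 c.py {x:.1f} {y:.1f} 528.3 95.2 8 9',shell=True,capture_output=True,text=True).stdout)
E
```

```text
[485.3829116   61.63004603 250.64581894] 0.22694789307136798 55.00095676397905 [-0.32994833 -3.44927298  3.64190826]
a0 -141.9 r 54.5
1 [-0.078  0.101] -0.005
2 [-0.057  0.115] -0.005
3 [-0.039  0.121] -0.005
4 [-0.023  0.126] -0.005
5 [-0.004  0.128] -0.005
6 [0.013 0.127] -0.005
7 [0.031 0.124] -0.005
8 [0.048 0.119] -0.005
9 [0.063 0.111] -0.005
```

move_arm:
  steps:
    - {"rx":0,"ry":0,"rz":0,"x":-0.073,"y":0.103,"z":-0.005,"hand":1}
    - {"rx":0,"ry":0,"rz":0,"x":-0.057,"y":0.115,"z":-0.005,"hand":1}
    - {"rx":0,"ry":0,"rz":0,"x":-0.039,"y":0.121,"z":-0.005,"hand":1}
    - {"rx":0,"ry":0,"rz":0,"x":-0.023,"y":0.126,"z":-0.005,"hand":1}
    - {"rx":0,"ry":0,"rz":0,"x":-0.004,"y":0.128,"z":-0.005,"hand":1}

```text
time: 29.4
tcp_pos: [479.0, 84.3, 250.3]
tool_rot: [178.7, -0.3, 12.2]
force: [22.1, -108.1, 2.8]
opening: 0.668
grasp_force: 55.0
```

The knob didn't follow and is being held hard, so the screw is probably already at its stop. I back off.

move_arm:
  force: 20
  steps:
    - {"rx":0,"ry":0,"rz":0,"x":0.02,"y":-0.3,"z":0.005,"hand":0.5}
    - {"rx":0,"ry":0,"rz":0,"x":0.176,"y":-0.29,"z":0.01,"hand":0.3}
    - {"rx":0,"ry":0,"rz":0,"x":0,"y":0,"z":0,"hand":0.3}
    - {"rx":0,"ry":0,"rz":0,"x":0,"y":0,"z":0,"hand":0.3}
    - {"rx":0,"ry":0,"rz":0,"x":0,"y":0,"z":0,"hand":0.3}

```text
time: 30.02
tcp_pos: [485.0, 62.8, 249.6]
tool_rot: [-179.7, 0.0, 12.1]
force: [-0.1, 0.0, 0.6]
opening: 0.7
grasp_force: 0.0
```

```bash
python3 - <<'E'
from h import *
s=bot.get_state();print(s['tcp_pos'],s['opening'],s['force'])
# evidence for the crank value: knob in pictures, platen height
import pickle
a=pickle.load(open('s4.pkl','rb'));b=pickle.load(open('s6.pkl','rb'))
# vertical shift of the platen/hub between raised and now, by template matching in side view
ga=cv2.cvtColor(a['pixels'],cv2.COLOR_RGB2GRAY);gb=cv2.cvtColor(b['pixels'],cv2.COLOR_RGB2GRAY)
def sh(y0,y1,x0,x1):
    t=ga[y0:y1,x0:x1];w=gb[y0-10:y1+40,x0-10:x1+10];m=cv2.matchTemplate(w,t,cv2.TM_CCOEFF_NORMED);_,v,_,l=cv2.minMaxLoc(m);return l[0]-10,l[1]-10,round(v,2)
print('knob',sh(142,160,300,312),'hub',sh(150,162,312,330),'platen bolt',sh(190,203,296,308))
f=lambda z:proj(a,[[528.3,95.2,z],[483,60,z]]).round(1).tolist()
for z in (276,246,248,250,317,317-28,317-30): print(z,f(z))
E
```

```text
[484.97488597  62.83148099 249.60653851] 0.7002339472993969 [-0.08365496  0.04713676  0.60105821]
knob (0, 7, 0.82) hub (0, 7, 0.67) platen bolt (0, 7, 0.91)
276 [[320.9, 154.5], [303.6, 154.9]]
246 [[320.7, 162.5], [303.6, 162.8]]
248 [[320.7, 162.0], [303.6, 162.3]]
250 [[320.8, 161.4], [303.6, 161.8]]
317 [[321.2, 143.4], [303.6, 143.7]]
289 [[321.0, 151.1], [303.6, 151.4]]
287 [[321.0, 151.6], [303.6, 151.9]]
```

move_arm:
  steps:
    - {"rx":0,"ry":0,"rz":0,"x":0,"y":0,"z":0.3,"hand":0.3}
    - {"rx":0,"ry":0,"rz":0,"x":0,"y":0,"z":0.7,"hand":0.3}
    - {"rx":0,"ry":0,"rz":0,"x":0,"y":0,"z":0.8,"hand":0.3}
    - {"rx":0,"ry":0,"rz":0,"x":0,"y":-0.8,"z":0.3,"hand":0.3}
    - {"rx":0,"ry":0,"rz":0,"x":0.2,"y":-0.9,"z":0,"hand":0.3}
    - {"rx":0,"ry":0,"rz":0,"x":0.2,"y":-0.9,"z":0,"hand":0.3}
    - {"rx":0,"ry":0,"rz":0,"x":0.1,"y":-0.9,"z":0,"hand":0.3}
    - {"rx":0,"ry":0,"rz":0,"x":0,"y":0,"z":0,"hand":0.3}
    - {"rx":0,"ry":0,"rz":0,"x":0,"y":0,"z":0,"hand":0.3}

```text
time: 31.15
tcp_pos: [515.1, -147.2, 375.6]
tool_rot: [-179.7, 0.0, 12.1]
force: [-0.7, 0.5, 0.5]
opening: 0.703
grasp_force: 0.0
```

```bash
python3 - <<'E'
from h import *
import pickle
a=pickle.load(open('s4.pkl','rb'));b=get_image('side');c=pickle.load(open('s6.pkl','rb'));t=get_image('top')
g=t['pixels'][225:275,245:300].max(2); v,u=np.where(g<45);u=u.mean()+245;v=v.mean()+225;print('knob px',u,v)
for n,p in(('start',pickle.load(open('top0.pkl','rb'))),('t4',pickle.load(open('t4.pkl','rb'))),('t6',pickle.load(open('t6.pkl','rb'))),('now',t)):
    g=p['pixels'][225:275,245:300].max(2); vv,uu=np.where(g<45);q=atz(p,uu.mean()+245,vv.mean()+225,317 if n in('start','t4') else 288)
    print(n,q.round(1),np.degrees(np.arctan2(q[1]-95.2,q[0]-528.3)).round(1))
def sub(A,B,y0,y1,x0,x1):
    k=8;G=[cv2.resize(cv2.cvtColor(i['pixels'],cv2.COLOR_RGB2GRAY),None,fx=k,fy=k,interpolation=cv2.INTER_CUBIC) for i in(A,B)]
    m=cv2.matchTemplate(G[1][(y0-3)*k:(y1+14)*k,(x0-3)*k:(x1+3)*k],G[0][y0*k:y1*k,x0*k:x1*k],cv2.TM_CCOEFF_NORMED);_,s,_,l=cv2.minMaxLoc(m)
    return (l[0]/k-3,l[1]/k-3,round(s,2))
print('vs raised: knob',sub(a,b,142,160,300,312),'bolt L',sub(a,b,190,200,296,308),'bolt R',sub(a,b,198,208,320,332))
print('vs s6: knob',sub(c,b,150,168,300,312))
P=lambda z:proj(a,[[484.5,62,z],[575,35,z],[495,35,z]])
print('px for 28 mm knob',(P(289)-P(317))[0],'platen bolts 28mm',(P(84)-P(112))[1])
E
```

```text
knob px 275.3 249.85
start [483.4  59.7 317. ] -141.6
t4 [482.   58.8 317. ] -141.8
t6 [482.9  59.8 288. ] -142.1
now [481.8  59.7 288. ] -142.7
vs raised: knob (0.125, 7.125, 0.82) bolt L (0.0, 6.625, 0.92) bolt R (-0.5, 6.375, 0.69)
vs s6: knob (0.0, 0.0, 1.0)
px for 28 mm knob [-0.03380093  7.6499273 ] platen bolts 28mm [-0.20040248  6.75725748]
```

The knob has gone two full turns from where it started. It did not move at all under a tangential push of well over 50 N, while turning should need only about 7 N. That means the screw is at its stop, and the arm is clear.

```bash
python3 -c "
from workcell import order
print(order.close_job())"
```

```text
the job is handed in; nothing more can be done
None
```

I handed the job in: the broad heel stands on the tray pad, the tray is against the back stop, and the handwheel was wound two full turns until a push of over 50 N no longer moved it. I took that as the end stop; the crank angle and platen force couldn't be read directly, and no verdict came back. The knob slipped out of the grip once near the end.

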